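# Close up the tea chest

### The arm

A 6-joint arm with a two-finger parallel gripper is mounted at the origin on a cart in front of the work surface, level with it; the furniture and walls round the work are solid. World frame = base frame: x ahead of the robot, y to its left, z up, the work surface at z = 0. Lengths are in m, angles in rad, forces in N, time in s.
With the tool pointing down it reaches from about 0.275 to 0.775 m from the base axis. Payload 14.6 kg.
Tool frame: the origin (TCP) lies midway between the tips of the shut fingers; the grasp point (between the pads) lies 19 mm behind it (ctrl.grip_point_offset is the distance from the TCP to the grasp point, in m); z points along the fingers, x is the direction in which the jaws open and shut, and the axes are right-handed (so a half turn about z gives the same grasp; the last joint's range is limited). The gripper opens to 85 mm and grips with 20 to 120 N. Pads are 22 mm wide; open, the fingers measure 114 mm over their backs; the gripper's body (76 mm by 85 mm) begins 54 mm behind the grasp point. The pads swing forward as they close: fully open they stand 13 mm farther back than shut.
Start: joints at [-0.155, 0.263, -0.048, 1.259, 0, 1.415], TCP at [0.525, -0, 0.231] pointing down, gripper open.
Joint ranges: [-2.65, 2.65], [-0.89, 1.7], [-1.18, 1.37], [-2.13, 2.11], [-1.35, 1.29], [-3.14, 3.14]. Speed limits (rad/s): [1.89, 1.89, 2.57, 2.79, 3.14, 3.14].

### API

Orientations are given as [roll, pitch, yaw] about the fixed x, y, z axes, in that order (R = Rz(yaw) Ry(pitch) Rx(roll)).
In Python, from cell import ctrl gives the robot as it stands.
- The arm moves only by the tool drive_tool, never from a script. Its arguments are lists of equal length, an entry for each row: "jaw": the opening, from -1 (shut) to 1 (fully open), so that 0 is half open; "linear": the shift along the tool's x, y, z normalised to -1 to 1, where 1 is 400 mm, a list of three; "spin": the turn about the tool's z normalised to -1 to 1, where 1 is 0.5 rad. A call has 1 to 20 rows; each row is the pose to reach, as a shift and turn from the pose commanded when the call began, along the tool's axes at that moment; what a row does not reach only later rows make up. A row lasts 1/8 s, in which the tool goes at most 62.5 mm and 10.7 degrees, less where a joint would pass 70% of its speed; a pose out of reach is approached as far as the arm can. A call with a number of a shift or a turn outside -1 to 1 is refused whole. A call with a gripper value outside its range is refused whole. The fingers move at their own pace and stop on an object; "newtons" is the grip in N (left out, the last holds). Time passes only in rows, so rows that repeat a pose let the fingers close. It gives the time, the measured TCP pose, the force and the opening at its end, in the units of the state.
- ctrl.state(): the state, without advancing time (a new reading comes with each control period).
- ctrl.get_image(name): name is "scene" or "side" or "wrist"; returns (picture, depth): 384x512x3 uint8, red, green, blue; 384x512 float32, m along the optical axis (not along the pixel's ray), 0 where there is no reading.
- ctrl.get_calibration(name): a dict with "mtx" (3x3 intrinsics, pixels), "dist_coeffs" ([k1, k2, p1, p2, k3] as OpenCV has them; the pictures are not rectified), "eye" and "orientation" of the camera in the world. Camera axes: x right, y down, z forward; pixel columns grow to the right and rows downward; lengths in m; the calibration is good to about 2 mm. A picture is of the moment at which its call begins: read the wrist's pose just before it. get_calibration takes no time and is no camera call; for the wrist camera it gives the pose at the moment of the call.
- ctrl.sign_off(): hands the job in, once; it reports no verdict.
The state is a dict: "time_s": time; "joints": joint angles; "joint_vel": joint speeds; "tau": joint torques, N m; "position": TCP position; "orientation": TCP orientation; "wrist_force": force on the tool from outside, world axes, zero at the start; "moment": the same for the moment, N m; "gripper_width": opening from 0.0 (shut) to 1.0 (fully open).
Only numpy, scipy, OpenCV 4.12 (cv2) and the standard library are available. Lean on these libraries where they do the work, as an engineer would, in place of code of your own. Each camera call takes 0.05 s, during which the arm holds its last target. There are 200 camera calls.

### The job

The tea chest has been left standing open. Close it up by pushing with the fingertips: push both of its drawers fully home, flush with the front, and push its lid right down. Do not shove the chest along the worktop or lift it, and leave the other things where they are.

Things in the scene. Friction and masses are not known exactly. Their poses are not given: they have to be found in the camera images.
- tea_chest: loose light-wood tea chest standing on the worktop, about 3.2 kg with drawers and lid; 170 mm deep (x), 270 mm wide (y), 100 mm high with the lid shut. Origin: centre of its underside; its +x points to its back (away from the robot), +y to its left as the robot sees it, z up. Two drawers side by side in its front, a shallow compartment of tea sachets above them under the lid
- left_drawer (a joint): left (+y) drawer: metres pulled out towards the robot, along the chest's -x (0 = shut, its front flush with the chest; at most 0.10). Slides stiffly (about 2 N) and stays where it is left
- right_drawer (a joint): right (-y) drawer: metres pulled out towards the robot, along the chest's -x (0 = shut, its front flush with the chest; at most 0.10). Slides stiffly (about 2 N) and stays where it is left
- lid (a joint): lid angle, rad: 0 = shut (level), growing as its front edge swings up and back; at most 1.4. Hinged along the chest's back top edge; its stiff hinge (0.35 N m) keeps it at any angle
- left_drawer_push (a point): centre of the flat outer face of the left drawer's push ledge: a solid wooden ledge 90 mm wide (along the chest's y), 14 mm high, standing 16 mm out from the drawer front. When shut it lies at (-0.101, 0.0655, 0.049) in the chest's frame; it moves by -x with the drawer's joint value
- right_drawer_push (a point): centre of the flat outer face of the right drawer's push ledge: a solid wooden ledge 90 mm wide (along the chest's y), 14 mm high, standing 16 mm out from the drawer front. When shut it lies at (-0.101, -0.0655, 0.049) in the chest's frame; it moves by -x with the drawer's joint value
- lid_edge (a point): middle of the lid's free front edge, on its outer (upper) face. The lid is a flat darker wooden board 176 mm from hinge to free edge, 270 mm wide, 8 mm thick
- lid_hinge (a point): middle of the lid's hinge line, at (0.085, 0, 0.092) in the chest's frame; the hinge line runs along the chest's y and the lid's underside passes through it
- mug_2: bystander: white mug with green stripes, 86 mm across, 102 mm high, beside the chest on the left; origin at the centre of its underside
- onion: bystander: brown onion, 69 mm across, 74 mm high, in front of the chest on the left; origin at its underside
- jar_honey: bystander: glass honey jar with a grey cap, 71 mm across, 110 mm high, beside the chest on the right; origin at the centre of its underside
- tin_tuna: bystander: low green and gold tin, 86 mm across, 40 mm high, in front of the chest on the right; origin at the centre of its underside
- tealight: bystander: tea light in a metal cup, 38 mm across, 15 mm high, near the front of the worktop on the left; origin at its underside

How it is judged:
By the outcome, as a careful person would: the job done as asked, in the order asked, and still so for the second after the job is handed in, with the robot touching nothing.
It also fails if it takes over 64 s, if anything falls off the work surface, if the arm or the gripper's body presses on something with over 40 N, if the wrist force passes 120 N, or if a joint passes its speed limit or range.

## Working session

There is one attempt and no reset: what is moved stays moved. The work goes in short steps, Python scripts to look and compute and a tool call to move; the robot and the scene stay as the last step left them, time stands still between calls to the robot, and variables do not carry over. Pictures are saved under pics/ and viewed, about 8 in all and at most 12, crops included, and the job is handed in when it is done.

Besides the shell and the picture viewer there is one more tool, called after "Request:" as name(argument=value, ...) on one line, values as JSON. drive_tool: Moves the arm, as the interface text tells. Its arguments: {"type":"object","properties":{"jaw":{"type":"array"},"linear":{"type":"array"},"spin":{"type":"array"},"newtons":{"type":"number"}},"required":["jaw","linear","spin"]}

```bash
mkdir -p pics; ls; cat > h.py <<'E'
import numpy as np, cv2
from scipy.spatial.transform import Rotation as R
from cell import ctrl
def cloud(name):
    im,d=ctrl.get_image(name); c=ctrl.get_calibration(name)
    return im,d,c
def pts(d,c):
    h,w=d.shape; u,v=np.meshgrid(np.arange(w),np.arange(h))
    n=cv2.undistortPoints(np.stack([u,v],-1).reshape(-1,1,2).astype(np.float64),np.array(c['mtx']),np.array(c['dist_coeffs'])).reshape(h,w,2)
    P=np.concatenate([n,np.ones((h,w,1))],-1)*d[...,None]
    o=np.array(c['orientation']); M=o if o.shape==(3,3) else R.from_euler('xyz',o).as_matrix()
    return P@M.T+np.array(c['eye'])
E
python3 - <<'E'
from h import *
print(ctrl.state())
ims=[]
for n in ('scene','side'):
    im,d,c=cloud(n); print(n,c); np.savez(f'{n}0.npz',im=im,d=d,P=pts(d,c))
    cv2.imwrite(f'pics/{n}0.png',im[...,::-1])
E
```

```text
pics
{'time_s': 0.0, 'joints': array([-1.55294464e-01,  2.63544569e-01, -4.89210303e-02,  1.25939787e+00,
        1.32621828e-05,  1.41553498e+00]), 'joint_vel': array([ 0.00084048,  0.00244571,  0.00026931,  0.00102532, -0.00218255,
        0.000221  ]), 'tau': array([ 6.28219332e-04, -6.37613010e+01,  3.84567368e+01,  1.37825581e-02,
        8.02127857e-07, -5.80562346e-05]), 'position': array([5.24735629e-01, 4.29042672e-05, 2.30819714e-01]), 'orientation': array([-3.14141453e+00,  1.05225611e-03, -3.30317392e-05]), 'wrist_force': array([-0.90175227,  0.45642123,  0.75971526]), 'moment': array([-0.03515566, -0.01265789,  0.02350961]), 'gripper_width': 0.9969226259803009}
scene {'mtx': array([[358.56304705,   0.        , 251.12595929],
       [  0.        , 358.56304705, 193.79807175],
       [  0.        ,   0.        ,   1.        ]]), 'dist_coeffs': array([0.00934142, 0.        , 0.        , 0.        , 0.        ]), 'eye': array([-0.06274539, -0.46669614,  0.76113349]), 'orientation': array([-2.26855854, -0.0089562 , -0.82059111])}
side {'mtx': array([[383.07023132,   0.        , 259.44656643],
       [  0.        , 383.07023132, 196.1927055 ],
       [  0.        ,   0.        ,   1.        ]]), 'dist_coeffs': array([0.01287964, 0.        , 0.        , 0.        , 0.        ]), 'eye': array([ 0.02537686, -1.11226571,  0.72396682]), 'orientation': array([-2.02573561, -0.01597921, -0.40478661])}
```

View pics/scene0.png

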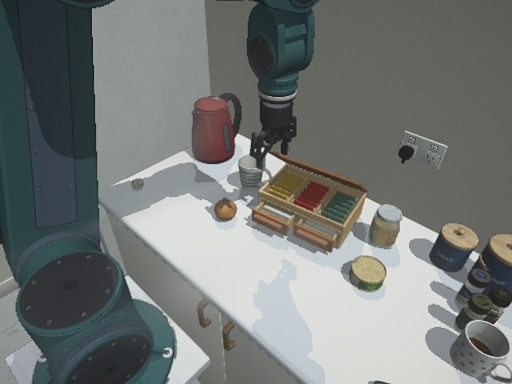

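View pics/side0.png

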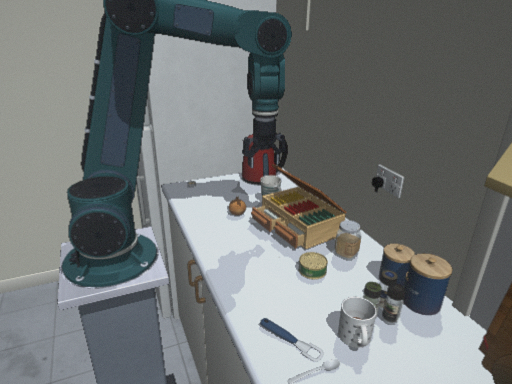

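The scene view shows the open chest at about (312,205). Its drawer ledges are near (270,220) and (315,240), and the lid leans back from (280,155) to (365,190). The onion is at (226,209), the tin at (368,272), the jar at (385,227) and the mug at (250,170). Next I'll measure.

```bash
python3 - <<'E'
from h import *
S=np.load('scene0.npz'); T=np.load('side0.npz')
x0,y0,s=0.25,0.35,900  # ortho view: rows = x decreasing, cols = -y
out=np.zeros((540,720,3),np.uint8); zb=np.full((540,720),-9.)
for D in (S,T):
    P=D['P'].reshape(-1,3); I=D['im'].reshape(-1,3); ok=(D['d'].ravel()>0)&(P[:,2]<0.3)&(P[:,2]>-.02)
    for p,c in zip(P[ok],I[ok]):
        r=int(540-(p[0]-x0)*s); q=int((y0-p[1])*s)
        if 2<r<537 and 2<q<717:
            w=zb[r-1:r+2,q-1:q+2]<p[2]; zb[r-1:r+2,q-1:q+2][w]=p[2]; out[r-1:r+2,q-1:q+2][w]=c
for k in range(7): cv2.putText(out,f'y{y0-.1*k:.2f}',(int(90*k),10),0,.35,(255,0,0))
for k in range(6): cv2.putText(out,f'x{x0+.1*k:.2f}',(0,int(540-90*k)-2),0,.35,(255,0,0)); out[int(540-90*k)-1,::4]=255
cv2.imwrite('pics/ortho.png',out[...,::-1])
big=cv2.resize(S['im'][130:290,190:420],None,fx=3.4,fy=3.4,interpolation=cv2.INTER_CUBIC)
cv2.imwrite('pics/crop.png',big[...,::-1])
E
```

```text
(no output)
```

View pics/ortho.png

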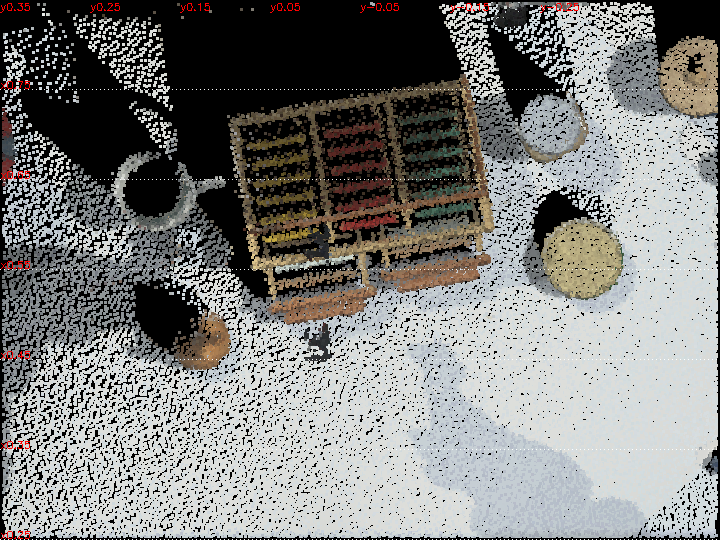

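View pics/crop.png

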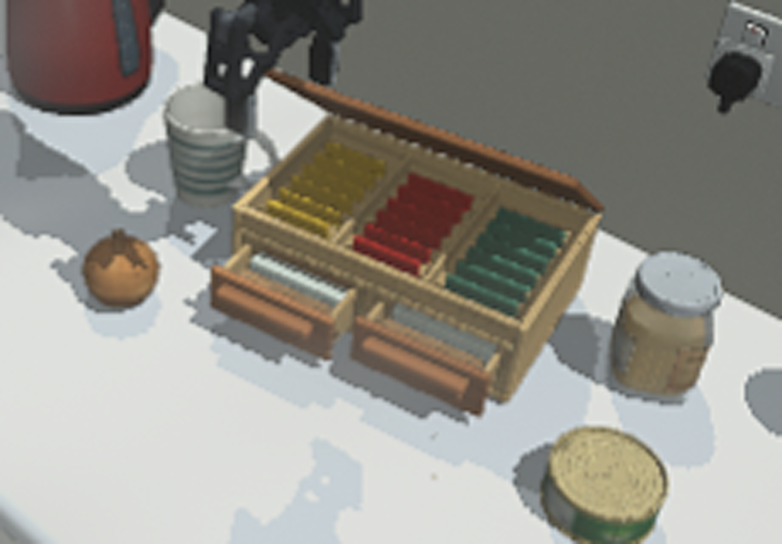

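The ortho map gives the chest yaw as about +0.13 and its front near x≈0.57. The left ledge centre is near (0.51,0.0) and the right one near (0.54,-0.13). The brown bar across the rim is the lid's free edge. Next come the fits: rim rectangle, ledge faces and lid plane.

```bash
python3 - <<'E'
from h import *
for n in ('scene','side'):
    D=np.load(n+'0.npz'); P=D['P'].reshape(-1,3); hsv=cv2.cvtColor(D['im'],cv2.COLOR_RGB2HSV).reshape(-1,3).astype(int)
    reg=(D['d'].ravel()>0)&(P[:,0]>.46)&(P[:,0]<.82)&(P[:,1]>-.23)&(P[:,1]<.11)
    tab=P[(D['d'].ravel()>0)&(abs(P[:,2])<.03)&(P[:,0]<.5)&(P[:,0]>.3)&(abs(P[:,1])<.2)]; print(n,'table z',np.median(tab[:,2]))
    rim=reg&(P[:,2]>.086)&(P[:,2]<.098)&(hsv[:,1]>50)
    Q=P[rim]; r=cv2.minAreaRect((Q[:,:2]*1000).astype(np.float32)); print(' rim',len(Q),r)
    dark=reg&(hsv[:,0]<14)&(hsv[:,1]>90)
    lid=P[dark&(P[:,2]>.115)]; print(' lid n',len(lid))
    yaw=.13; ax=np.array([np.cos(yaw),np.sin(yaw)]); ay=np.array([-ax[1],ax[0]])
    if len(lid):
        U=np.c_[lid[:,:2]@ax,lid[:,:2]@ay,lid[:,2]]
        print(' lid u,v,z ranges',np.percentile(U,[1,50,99],axis=0).round(3).tolist())
        for a in np.arange(.10,.3,.015):
            m=(U[:,2]>a)&(U[:,2]<a+.015)
            if m.sum()>5: print('   z%.3f n%d u %s v %s'%(a,m.sum(),np.percentile(U[m,0],[2,50,98]).round(3),np.percentile(U[m,1],[2,98]).round(3)))
    led=dark&(P[:,2]>.040)&(P[:,2]<.0575)
    U=np.c_[P[led][:,:2]@ax,P[led][:,:2]@ay,P[led][:,2]]
    for lab,m in (('L',U[:,1]>-.12-.02),('R',U[:,1]<-.14)):
        V=U[m]; 
        if len(V)>10:
            h=np.histogram(V[:,0],bins=np.arange(.44,.60,.004)); print(' ledge',lab,len(V),[(round(b,3),c) for b,c in zip(h[1],h[0]) if c], np.percentile(V[:,1],[2,98]).round(3))
E
```

```text
scene table z 0.0004859850461463866
 rim 1310 ((657.5088500976562, -50.41900634765625), (176.0540313720703, 268.80377197265625), 8.825859069824219)
 lid n 319
 lid u,v,z ranges [[0.595, -0.269, 0.121], [0.603, -0.156, 0.209], [0.699, -0.009, 0.213]]
   z0.115 n12 u [0.687 0.698 0.701] v [-0.266 -0.066]
   z0.130 n11 u [0.671 0.678 0.695] v [-0.267 -0.068]
   z0.145 n6 u [0.653 0.663 0.679] v [-0.268 -0.088]
   z0.175 n12 u [0.622 0.626 0.644] v [-0.269 -0.16 ]
   z0.190 n40 u [0.599 0.61  0.619] v [-0.27  -0.016]
   z0.205 n233 u [0.595 0.601 0.608] v [-0.266 -0.011]
 ledge L 138 [(np.float64(0.488), np.int64(8)), (np.float64(0.492), np.int64(48)), (np.float64(0.496), np.int64(28)), (np.float64(0.5), np.int64(23)), (np.float64(0.504), np.int64(23)), (np.float64(0.508), np.int64(8))] [-0.117 -0.026]
 ledge R 127 [(np.float64(0.508), np.int64(8)), (np.float64(0.512), np.int64(51)), (np.float64(0.516), np.int64(39)), (np.float64(0.52), np.int64(23)), (np.float64(0.524), np.int64(5)), (np.float64(0.528), np.int64(1))] [-0.248 -0.164]
side table z 0.0008318071547397943
 rim 820 ((657.4035
[... 632 characters left out ...]
 77 [(np.float64(0.48), np.int64(1)), (np.float64(0.488), np.int64(1)), (np.float64(0.492), np.int64(14)), (np.float64(0.496), np.int64(18)), (np.float64(0.5), np.int64(11)), (np.float64(0.504), np.int64(15)), (np.float64(0.508), np.int64(9)), (np.float64(0.512), np.int64(5)), (np.float64(0.52), np.int64(1)), (np.float64(0.532), np.int64(2))] [-0.131  0.007]
 ledge R 102 [(np.float64(0.508), np.int64(7)), (np.float64(0.512), np.int64(25)), (np.float64(0.516), np.int64(16)), (np.float64(0.52), np.int64(11)), (np.float64(0.524), np.int64(21)), (np.float64(0.528), np.int64(16)), (np.float64(0.532), np.int64(3)), (np.float64(0.536), np.int64(1)), (np.float64(0.552), np.int64(2))] [-0.263 -0.155]
```

```bash
python3 - <<'E'
from h import *
yaw=.155; 
def lf(U):
    m=np.ones(len(U),bool)
    for _ in range(4):
        k=np.polyfit(U[m,1],U[m,0],1); r=U[:,0]-np.polyval(k,U[:,1]); m=abs(r)<.003
    return k,m.sum()
for n in ('scene','side'):
    D=np.load(n+'0.npz'); P=D['P'].reshape(-1,3); hsv=cv2.cvtColor(D['im'],cv2.COLOR_RGB2HSV).reshape(-1,3).astype(int)
    ax=np.array([np.cos(yaw),np.sin(yaw)]); ay=np.array([-ax[1],ax[0]])
    C=np.c_[P[:,:2]@ax,P[:,:2]@ay,P[:,2]]
    reg=(D['d'].ravel()>0)&(P[:,0]>.46)&(P[:,0]<.82)&(P[:,1]>-.23)&(P[:,1]<.11)
    dark=reg&(hsv[:,0]<14)&(hsv[:,1]>90)
    def edge(U,lab,q=0):
        E=[]
        for a in np.arange(-.30,.03,.006):
            w=U[(U[:,1]>=a)&(U[:,1]<a+.006)]
            if len(w)>1: E.append([np.sort(w[:,0])[0],a+.003])
        k,c=lf(np.array(E)); print(n,lab,'dyaw %.4f'%(-k[0]),'n',c,'u at v=-.086,-.151,-.220:',np.polyval(k,[-.086,-.151,-.220]).round(4), 'v range',np.percentile(U[:,1],[1,99]).round(3))
    edge(C[reg&(P[:,2]>.086)&(P[:,2]<.097)&(hsv[:,1]>50)],'rim front')
    edge(C[dark&(P[:,2]>.198)&(P[:,2]<.22)],'lid edge')
    edge(C[dark&(P[:,2]>.040)&(P[:,2]<.058)&(C[:,1]>-.142)],'ledge L')
    edge(C[dark&(P[:,2]>.040)&(P[:,2]<.058)&(C[:,1]<-.165)],'ledge R')
    f=reg&(P[:,2]>.086)&(P[:,2]<.097)&(hsv[:,1]>50)
    print('  rim u range',np.percentile(C[f,0],[.5,99.5]).round(4))
    s=dark&(P[:,2]>.115)&(P[:,2]<.2)&(C[:,0]>.58)
    print('  lid plane slope', np.polyfit(C[s,0],C[s,2],1))
E
```

```text
scene rim front dyaw 0.0110 n 45 u at v=-.086,-.151,-.220: [0.5556 0.5563 0.557 ] v range [-0.285 -0.018]
scene lid edge dyaw 0.0085 n 44 u at v=-.086,-.151,-.220: [0.5946 0.5951 0.5957] v range [-0.285 -0.023]
scene ledge L dyaw 0.0176 n 15 u at v=-.086,-.151,-.220: [0.4907 0.4919 0.4931] v range [-0.13  -0.033]
scene ledge R dyaw 0.0131 n 15 u at v=-.086,-.151,-.220: [0.505  0.5058 0.5068] v range [-0.261 -0.176]
  rim u range [0.5553 0.7273]
  lid plane slope [-0.86853888  0.72513014]
side rim front dyaw 0.0058 n 45 u at v=-.086,-.151,-.220: [0.557  0.5574 0.5578] v range [-0.286 -0.018]
side lid edge dyaw 0.0092 n 38 u at v=-.086,-.151,-.220: [0.5951 0.5957 0.5963] v range [-0.287 -0.022]
side ledge L dyaw 0.0644 n 16 u at v=-.086,-.151,-.220: [0.4925 0.4967 0.5011] v range [-0.141  0.028]
side ledge R dyaw 0.0158 n 14 u at v=-.086,-.151,-.220: [0.5045 0.5055 0.5066] v range [-0.277 -0.171]
  rim u range [0.5556 0.7279]
  lid plane slope [-0.84982654  0.71595889]
```

Yaw is about 0.165 and the chest centre about (0.658,-0.051), from the rim (172×268 mm, which agrees with the given size). The left drawer is out about 50 mm and the right about 35 mm. The lid is at about 0.71 rad (its edge is at z≈0.21). I'll start with the left drawer: shut and align the fingers, then go down in front of the ledge.

Request:
drive_tool(jaw=[-1,-1,-1,-1,-1,-1,-1,-1,-1,-1,-1], linear=[[-0.06,0.02,0],[-0.12,0.04,0],[-0.163,0.043,0],[-0.163,0.043,0],[-0.163,0.043,0.1],[-0.163,0.043,0.2],[-0.163,0.043,0.3],[-0.163,0.043,0.4],[-0.163,0.043,0.45],[-0.163,0.043,0.482],[-0.163,0.043,0.482]], spin=[-0.1,-0.2,-0.33,-0.33,-0.33,-0.33,-0.33,-0.33,-0.33,-0.33,-0.33])

```text
time_s: 1.48
position: [0.4599, -0.0171, 0.038]
orientation: [-3.141, 0.001, 0.165]
wrist_force: [0.5, 0.5, 0.2]
gripper_width: 0.0
```

Request:
drive_tool(jaw=[-1,-1,-1,-1,-1,-1,-1,-1,-1,-1,-1,-1,-1,-1,-1], linear=[[0.01,0,0],[0.02,0,0],[0.03,0,0],[0.04,0,0],[0.05,0,0],[0.06,0,0],[0.07,0,0],[0.08,0,0],[0.09,0,0],[0.1,0,0],[0.11,0,0],[0.12,0,0],[0.13,0,0],[0.14,0,0],[0.15,0,0]], spin=[0,0,0,0,0,0,0,0,0,0,0,0,0,0,0])

```text
time_s: 3.35
position: [0.5192, -0.0073, 0.0385]
orientation: [-3.142, 0.0, 0.165]
wrist_force: [-1.7, -0.6, -0.5]
gripper_width: 0.003
```

```bash
cat >> h.py <<'E'
yaw=.165; c0=np.array([.6577,-.0506]); A=np.array([[np.cos(yaw),np.sin(yaw)],[-np.sin(yaw),np.cos(yaw)]])
def chest(P): return np.concatenate([(P[...,:2]-c0)@A.T,P[...,2:]],-1)
def st():
    s=ctrl.state(); print('tcp chest',chest(s['position']).round(4),'F chest',np.r_[A@s['wrist_force'][:2],s['wrist_force'][2]].round(1),'t',s['time_s'])
E
python3 - <<'E'
from h import *
st()
im,d,c=cloud('side'); cv2.imwrite('pics/s1.png',cv2.resize(im[160:290,200:370],None,fx=4,fy=4,interpolation=cv2.INTER_CUBIC)[...,::-1])
E
```

```text
tcp chest [-0.1295  0.0655  0.0385] F chest [-1.7 -0.3 -0.5] t 3.35
```

View pics/s1.png

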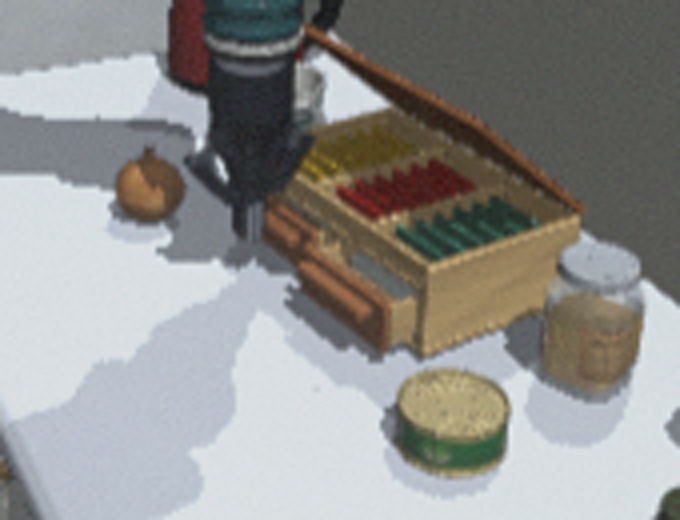

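The side crop shows the finger on the left ledge at (265,225), with that drawer further in than the right one. It pushes freely at 1.7 N. I'll creep on.

Request:
drive_tool(jaw=[-1,-1,-1,-1,-1,-1], linear=[[0.005,0,0],[0.01,0,0],[0.015,0,0],[0.02,0,0],[0.025,0,0],[0.0275,0,0]], spin=[0,0,0,0,0,0])

```text
time_s: 4.15
position: [0.5285, -0.0057, 0.0383]
orientation: [3.141, 0.003, 0.165]
wrist_force: [-13.9, -4.1, 8.8]
gripper_width: -0.002
```

```bash
python3 -c "
from h import *
st()"
```

```text
tcp chest [-0.1201  0.0655  0.0383] F chest [-14.3  -1.7   8.8] t 4.15
```

Request:
drive_tool(jaw=[-1,-1], linear=[[-0.025,0,0],[-0.05,0,0]], spin=[0,0])

```text
time_s: 4.4
position: [0.5099, -0.0089, 0.0385]
orientation: [3.142, -0.001, 0.165]
wrist_force: [-1.0, 0.0, -0.1]
gripper_width: 0.002
```

```bash
cat >> h.py <<'E'
def report():
    for n in ('scene','side'):
        im,d,c=cloud(n); C=chest(pts(d,c)); hsv=cv2.cvtColor(im,cv2.COLOR_RGB2HSV).astype(int)
        dark=(d>0)&(hsv[...,0]<14)&(hsv[...,1]>90)&(abs(C[...,1])<.14)
        rim=(d>0)&(hsv[...,1]>50)&(C[...,2]>.084)&(C[...,2]<.097)&(C[...,0]<-.06)&(C[...,0]>-.1)&(abs(C[...,1])<.12)
        def e(m,lo,hi):
            w=C[m&(C[...,1]>lo)&(C[...,1]<hi)]; E=[w[(w[:,1]>=a)&(w[:,1]<a+.006),0] for a in np.arange(lo,hi,.006)]
            E=[x.min() for x in E if len(x)>1]; return (round(float(np.median(E)),4),len(E)) if E else None
        led=dark&(C[...,2]>.042)&(C[...,2]<.057)&(C[...,0]<-.07)&(C[...,0]>-.2)
        fr=dark&(C[...,2]>.062)&(C[...,2]<.088)&(C[...,0]<-.06)&(C[...,0]>-.2)
        print(n,'ledge L',e(led,.025,.105),'R',e(led,-.105,-.025),'front L',e(fr,.01,.125),'R',e(fr,-.125,-.01),'rim L',e(rim,.01,.12),'R',e(rim,-.12,-.01))
E
python3 -c "
from h import *
st();report()"
```

```text
tcp chest [-0.139   0.0654  0.0385] F chest [-1.   0.2 -0.1] t 4.4
scene ledge L (-0.108, 7) R (-0.1358, 14) front L (-0.0908, 5) R (-0.1196, 9) rim L (-0.0849, 9) R (-0.0862, 19)
side ledge L (-0.1067, 9) R (-0.1355, 14) front L (-0.0905, 6) R (-0.1207, 9) rim L (-0.0854, 11) R (-0.0854, 19)
```

Both views put the left drawer still about 6 mm out, and the rim hasn't moved. The 14 N with an upward part was the gripper's knuckle touching the rim. I'll turn the tool 90° so the narrow side of the fingers faces the chest, and work slightly higher.

```bash
python3 -c "
from h import *
print(ctrl.state()['joints'].round(3))"
```

```text
[-0.178  0.378 -0.446  0.747  0.     1.228]
```

Request:
drive_tool(jaw=[-1,-1,-1,-1], linear=[[-0.03,0,-0.01],[-0.06,0,-0.02],[-0.06,0,-0.02],[-0.06,0,-0.02]], spin=[0,-0.35,-0.7,-1])

```text
time_s: 5.0
position: [0.486, -0.0129, 0.0469]
orientation: [3.141, -0.0, 0.67]
wrist_force: [-0.1, 1.2, -0.2]
gripper_width: -0.0
```

```bash
python3 -c "
from h import *
st();print(ctrl.state()['joints'].round(3),ctrl.state()['orientation'])"
```

```text
tcp chest [-0.1631  0.0654  0.0469] F chest [ 0.   1.2 -0.2] t 5.0
[-0.194  0.335 -0.49   0.745  0.     0.706] [ 3.14123018e+00 -3.12377976e-04  6.70227716e-01]
```

Request:
drive_tool(jaw=[-1,-1,-1], linear=[[0,0,0],[0,0,0],[0,0,0]], spin=[-0.35,-0.7,-1])

```text
time_s: 5.38
position: [0.4861, -0.0128, 0.0468]
orientation: [3.141, -0.0, 1.17]
wrist_force: [0.2, -0.5, 0.6]
gripper_width: -0.001
```

Request:
drive_tool(jaw=[-1,-1,-1], linear=[[0,0,0],[0,0,0],[0,0,0]], spin=[-0.35,-0.7,-1])

```text
time_s: 5.75
position: [0.4861, -0.0128, 0.0468]
orientation: [3.141, 0.0, 1.67]
wrist_force: [0.1, -0.1, 0.7]
gripper_width: 0.001
```

Request:
drive_tool(jaw=[-1,-1], linear=[[0,0,0],[0,0,0]], spin=[-0.132,-0.132])

```text
time_s: 6.0
position: [0.4862, -0.0128, 0.0467]
orientation: [3.141, 0.0, 1.73]
wrist_force: [-0.4, -0.7, 0.1]
gripper_width: -0.001
```

```bash
python3 -c "
from h import *
st();s=ctrl.state()
print(A@R.from_euler('xyz',s['orientation']).as_matrix()[:2])"
```

```text
tcp chest [-0.163   0.0654  0.0467] F chest [-0.6 -0.6  0.1] t 6.0
[[ 5.32354176e-03  9.99985786e-01  2.96695139e-04]
 [ 9.99985826e-01 -5.32351449e-03 -9.26247255e-05]]
```

Request:
drive_tool(jaw=[-1,-1,-1,-1,-1,-1,-1,-1,-1,-1], linear=[[0,0.02,0],[0,0.04,0],[0,0.06,0],[0,0.075,0],[0,0.085,0],[0,0.095,0],[0,0.1,0],[0,0.105,0],[0,0.11,0],[0,0.115,0]], spin=[0,0,0,0,0,0,0,0,0,0])

```text
time_s: 7.25
position: [0.5318, -0.0054, 0.0465]
orientation: [-3.141, 0.0, 1.731]
wrist_force: [-2.9, -0.3, 1.0]
gripper_width: -0.004
```

```bash
python3 -c "
from h import *
st();report()"
```

```text
tcp chest [-0.1168  0.0652  0.0465] F chest [-2.9  0.2  1. ] t 7.25
scene ledge L (-0.1062, 7) R (-0.1357, 14) front L (-0.09, 6) R (-0.1212, 8) rim L (-0.0845, 5) R (-0.0859, 19)
side ledge L (-0.1032, 8) R (-0.1353, 14) front L (-0.0882, 5) R (-0.1213, 7) rim L (-0.086, 7) R (-0.0849, 19)
```

Request:
drive_tool(jaw=[-1,-1,-1], linear=[[0,0.003,0],[0,0.006,0],[0,0.006,0]], spin=[0,0,0])

```text
time_s: 7.72
position: [0.5342, -0.005, 0.0464]
orientation: [-3.142, -0.0, 1.731]
wrist_force: [-0.3, 0.0, 0.1]
gripper_width: 0.002
```

Request:
drive_tool(jaw=[-1,-1,-1], linear=[[0,0.002,0],[0,0.004,0],[0,0.004,0]], spin=[0,0,0])

```text
time_s: 8.1
position: [0.5359, -0.0048, 0.0465]
orientation: [3.142, -0.0, 1.731]
wrist_force: [-1.1, 0.1, -0.1]
gripper_width: 0.0
```

Request:
drive_tool(jaw=[-1,-1], linear=[[0,0.0025,0],[0,0.0025,0]], spin=[0,0])

```text
time_s: 8.35
position: [0.5369, -0.0046, 0.0465]
orientation: [3.142, -0.0, 1.731]
wrist_force: [-0.3, 0.2, -0.6]
gripper_width: 0.002
```

Request:
drive_tool(jaw=[-1,-1], linear=[[0,0.0025,0],[0,0.0025,0]], spin=[0,0])

```text
time_s: 8.6
position: [0.5375, -0.0045, 0.0464]
orientation: [-3.141, -0.0, 1.731]
wrist_force: [-3.5, -0.8, 1.0]
gripper_width: 0.001
```

Request:
drive_tool(jaw=[-1,-1], linear=[[0,0.002,0],[0,0.002,0]], spin=[0,0])

```text
time_s: 8.85
position: [0.5375, -0.0044, 0.0464]
orientation: [-3.14, 0.0, 1.731]
wrist_force: [-7.7, -2.3, 4.6]
gripper_width: -0.003
```

```bash
python3 -c "
from h import *
st();report()"
```

```text
tcp chest [-0.1109  0.0653  0.0464] F chest [-8.  -1.   4.6] t 8.85
scene ledge L (-0.1008, 8) R (-0.1359, 13) front L None R (-0.1201, 12) rim L (-0.085, 6) R (-0.0859, 18)
side ledge L (-0.1006, 6) R (-0.1356, 13) front L None R (-0.1185, 9) rim L (-0.0846, 7) R (-0.0846, 18)
```

The left drawer stopped with rising force, and its ledge reads -0.1007 (shut is -0.101), so it is home. Now the right drawer.

Request:
drive_tool(jaw=[-1,-1,-1,-1,-1,-1,-1,-1,-1,-1,-1,-1,-1,-1,-1,-1], linear=[[0,-0.05,0],[0,-0.15,0],[-0.1,-0.15,0],[-0.2,-0.15,0],[-0.3,-0.15,0],[-0.328,-0.15,0],[-0.328,-0.12,0],[-0.328,-0.1,0],[-0.328,-0.09,0],[-0.328,-0.08,0],[-0.328,-0.07,0],[-0.328,-0.06,0],[-0.328,-0.05,0],[-0.328,-0.04,0],[-0.328,-0.03,0],[-0.328,-0.02,0]], spin=[0,0,0,0,0,0,0,0,0,0,0,0,0,0,0,0])

```text
time_s: 10.95
position: [0.5518, -0.1351, 0.0464]
orientation: [-3.141, -0.0, 1.731]
wrist_force: [-2.8, 1.7, -0.0]
gripper_width: -0.0
```

```bash
python3 -c "
from h import *
st();report()"
```

```text
tcp chest [-0.1183 -0.0659  0.0464] F chest [-2.5  2.2 -0. ] t 10.95
scene ledge L (-0.1008, 11) R (-0.1069, 4) front L None R (-0.0922, 3) rim L (-0.0856, 18) R (-0.0862, 3)
side ledge L (-0.1006, 7) R (-0.1072, 7) front L None R (-0.0895, 6) rim L (-0.0855, 9) R (-0.0847, 7)
```

Left stays home and the right is about 6 mm out. I'll creep the rest.

Request:
drive_tool(jaw=[-1,-1,-1,-1], linear=[[0,0.004,0],[0,0.008,0],[0,0.012,0],[0,0.012,0]], spin=[0,0,0,0])

```text
time_s: 11.55
position: [0.5566, -0.1344, 0.0465]
orientation: [3.141, 0.0, 1.731]
wrist_force: [-0.4, -0.1, 0.1]
gripper_width: 0.002
```

Request:
drive_tool(jaw=[-1,-1], linear=[[0,0.0025,0],[0,0.0025,0]], spin=[0,0])

```text
time_s: 11.8
position: [0.5574, -0.1342, 0.0465]
orientation: [3.141, 0.0, 1.731]
wrist_force: [-1.3, -0.7, 0.5]
gripper_width: -0.005
```

Request:
drive_tool(jaw=[-1,-1], linear=[[0,0.0025,0],[0,0.0025,0]], spin=[0,0])

```text
time_s: 12.05
position: [0.5584, -0.1341, 0.0465]
orientation: [3.141, 0.0, 1.731]
wrist_force: [-1.5, -1.2, 0.5]
gripper_width: 0.007
```

```bash
python3 -c "
from h import *
st();report()"
```

```text
tcp chest [-0.1117 -0.066   0.0465] F chest [-1.7 -0.9  0.5] t 12.05
scene ledge L (-0.1003, 11) R (-0.1018, 5) front L None R None rim L (-0.086, 19) R (-0.0858, 3)
side ledge L (-0.0998, 7) R (-0.1006, 7) front L None R (-0.0856, 3) rim L (-0.0851, 11) R (-0.0858, 6)
```

Request:
drive_tool(jaw=[-1,-1], linear=[[0,0.002,0],[0,0.002,0]], spin=[0,0])

```text
time_s: 12.4
position: [0.5591, -0.1339, 0.0465]
orientation: [-3.142, -0.0, 1.731]
wrist_force: [-1.5, -1.1, 0.6]
gripper_width: 0.002
```

Request:
drive_tool(jaw=[-1,-1], linear=[[0,0.002,0],[0,0.002,0]], spin=[0,0])

```text
time_s: 12.65
position: [0.5592, -0.1339, 0.0464]
orientation: [-3.14, 0.0, 1.731]
wrist_force: [-6.4, -2.9, 3.0]
gripper_width: 0.002
```

Same TCP x (-0.111) as the left one at its stop, and the force rises, so the right drawer is home. I'll back off, lift and move over the lid.

Request:
drive_tool(jaw=[-1,-1,-1,-1,-1,-1,-1,-1,-1,-1,-1,-1], linear=[[0,-0.05,0],[0,-0.12,0],[0,-0.12,-0.1],[0,-0.12,-0.2],[0,-0.12,-0.3],[0,-0.12,-0.4],[0,-0.12,-0.5],[0.08,0,-0.5],[0.165,0.1,-0.5],[0.165,0.18,-0.5],[0.165,0.22,-0.5],[0.165,0.22,-0.5]], spin=[0,0,0,0,0,0,0,0,0,0,0,0])

```text
time_s: 14.15
position: [0.637, -0.0542, 0.2458]
orientation: [-3.141, -0.001, 1.732]
wrist_force: [-0.1, -0.5, 0.7]
gripper_width: -0.001
```

```bash
python3 -c "
from h import *
st();report()"
```

```text
tcp chest [-2.100e-02 -1.000e-04  2.458e-01] F chest [-0.2 -0.5  0.7] t 14.15
scene ledge L (-0.1011, 14) R (-0.1005, 14) front L None R None rim L (-0.086, 19) R (-0.0857, 19)
side ledge L (-0.0997, 12) R (-0.0999, 13) front L (-0.085, 4) R (-0.0861, 2) rim L (-0.0852, 17) R (-0.085, 18)
```

Both ledges are at about -0.1005, so they are flush, and the rim is unmoved. Now I'll press the lid down.

Request:
drive_tool(jaw=[-1,-1,-1,-1,-1,-1,-1,-1,-1,-1,-1,-1,-1,-1,-1,-1,-1,-1,-1,-1], linear=[[0,0,0.03],[0,0,0.06],[0,0,0.08],[0,0,0.1],[0,0,0.115],[0,0,0.13],[0,0,0.145],[0,0,0.16],[0,0,0.175],[0,0,0.19],[0,0,0.205],[0,0,0.22],[0,0,0.235],[0,0,0.25],[0,0,0.265],[0,0,0.28],[0,0,0.295],[0,0,0.31],[0,0,0.325],[0,0,0.34]], spin=[0,0,0,0,0,0,0,0,0,0,0,0,0,0,0,0,0,0,0,0])

```text
time_s: 16.75
position: [0.6362, -0.0546, 0.11]
orientation: [-3.141, -0.0, 1.731]
wrist_force: [-0.7, -0.2, 1.2]
gripper_width: 0.001
```

Request:
drive_tool(jaw=[-1,-1,-1,-1,-1], linear=[[0,0,0.005],[0,0,0.01],[0,0,0.015],[0,0,0.02],[0,0,0.02]], spin=[0,0,0,0,0])

```text
time_s: 17.38
position: [0.6363, -0.0546, 0.1023]
orientation: [3.142, -0.0, 1.731]
wrist_force: [-0.6, 0.7, -0.2]
gripper_width: 0.0
```

Request:
drive_tool(jaw=[-1,-1], linear=[[0,0,0.004],[0,0,0.004]], spin=[0,0])

```text
time_s: 17.62
position: [0.6363, -0.0546, 0.1008]
orientation: [3.142, -0.0, 1.731]
wrist_force: [0.0, 1.2, -1.0]
gripper_width: -0.002
```

Request:
drive_tool(jaw=[-1,-1], linear=[[0,0,0.003],[0,0,0.003]], spin=[0,0])

```text
time_s: 17.88
position: [0.6363, -0.0546, 0.1]
orientation: [3.141, 0.0, 1.731]
wrist_force: [-1.7, 0.7, 5.3]
gripper_width: -0.003
```

Request:
drive_tool(jaw=[-1,-1], linear=[[0,0,0.003],[0,0,0.003]], spin=[0,0])

```text
time_s: 18.12
position: [0.6364, -0.0547, 0.0999]
orientation: [3.14, 0.001, 1.731]
wrist_force: [-6.7, 1.2, 18.8]
gripper_width: 0.007
```

The lid stopped at z=0.100 under 19 N. I'll withdraw and check.

Request:
drive_tool(jaw=[-1,-1,-1,-1,-1,-1,-1], linear=[[0,0,-0.03],[0,0,-0.1],[0,0,-0.2],[0,0,-0.3],[0,-0.12,-0.35],[0,-0.24,-0.4],[0,-0.24,-0.4]], spin=[0,0,0,0,0,0,0])

```text
time_s: 19.0
position: [0.5399, -0.0702, 0.261]
orientation: [3.139, 0.001, 1.73]
wrist_force: [1.9, -0.0, 0.5]
gripper_width: -0.005
```

```bash
python3 - <<'E'
from h import *
st();report()
for n in ('scene','side'):
    im,d,c=cloud(n); C=chest(pts(d,c)); D=np.load(n+'0.npz')
    m=(d>0)&(C[...,2]>.09)&(C[...,2]<.25)&(abs(C[...,1])<.125)&(abs(C[...,0])<.11)
    Q=C[m]; k,_,_,_=np.linalg.lstsq(np.c_[Q[:,:2],np.ones(len(Q))],Q[:,2],rcond=None); print(n,'lid slope x,y,z0',k.round(4),'n',m.sum())
    r=cv2.minAreaRect((pts(d,c)[m][:,:2]*1000).astype(np.float32)); print('  lid rect',r)
    if n=='scene': big=im[130:290,190:420]
    for nm,(x,y),hh in (('onion',(.47,.13),(.02,.08)),('tin',(.56,-.29),(.03,.05)),('mug',(.63,.18),(.09,.11)),('jar',(.71,-.26),(.09,.12))):
        f=lambda P:np.median(P[(np.hypot(P[...,0]-x,P[...,1]-y)<.07)&(P[...,2]>hh[0])&(P[...,2]<hh[1])],axis=0)
        print('  ',nm,f(D['P']).round(3),f(pts(d,c)).round(3))
cv2.imwrite('pics/end.png',cv2.resize(big,None,fx=3.4,fy=3.4,interpolation=cv2.INTER_CUBIC)[...,::-1])
E
```

```text
tcp chest [-0.1195 -0.      0.261 ] F chest [ 1.9 -0.3  0.5] t 19.0
scene ledge L (-0.1015, 13) R (-0.1001, 14) front L None R None rim L (-0.0906, 19) R (-0.0905, 18)
side ledge L (-0.1004, 13) R (-0.1004, 13) front L None R (-0.0866, 2) rim L (-0.0904, 10) R (-0.0892, 14)
scene lid slope x,y,z0 [0.0034 0.0001 0.0999] n 3436
  lid rect ((655.6284790039062, -50.9346923828125), (182.7494354248047, 249.90345764160156), 9.553573608398438)
   onion [0.463 0.118 0.047] [0.462 0.118 0.047]
   tin [ 0.561 -0.298  0.037] [ 0.561 -0.298  0.037]
   mug [0.62  0.18  0.097] [0.641 0.173 0.096]
   jar [ 0.703 -0.263  0.109] [ 0.703 -0.263  0.109]
side lid slope x,y,z0 [0.0042 0.0003 0.1005] n 1636
  lid rect ((655.2376098632812, -51.00996398925781), (180.39816284179688, 249.908935546875), 9.305118560791016)
   onion [0.467 0.112 0.044] [0.468 0.113 0.044]
   tin [ 0.561 -0.3    0.038] [ 0.562 -0.3    0.038]
   mug [0.642 0.178 0.096] [0.64  0.174 0.096]
   jar [ 0.705 -0.27   0.109] [ 0.704 -0.269  0.109]
```

View pics/end.png

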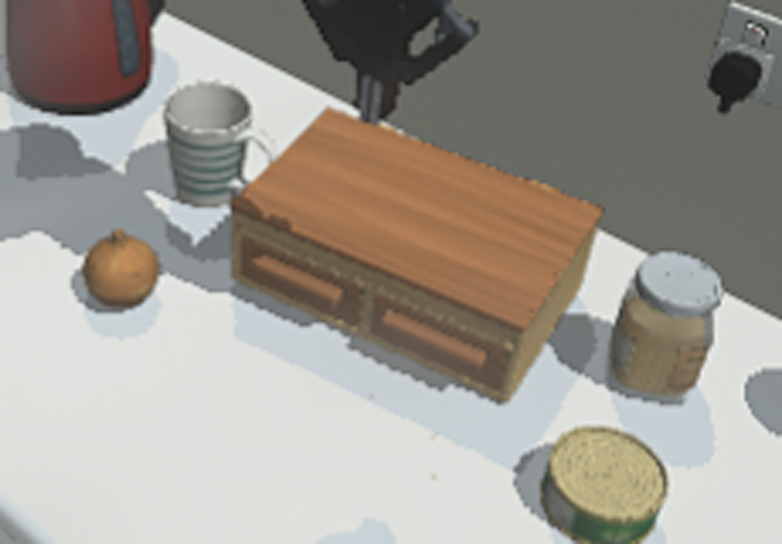

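The picture shows the lid flat and both drawers flush, with ledges at (298,278) and (433,335). The mug, onion, jar and tin stand as before.

```bash
python3 -c "
from h import *
print(ctrl.sign_off())"
```

```text
the job is handed in; nothing more can be done
None
```

The tea chest is closed. I pushed in the left drawer, then the right, then pressed the lid down, and handed the job in at about 19 s of the 64 s allowed.

**Last checks:**
- **Drawers:** both ledge faces measure -0.100 to -0.1015 m in the chest's frame, where shut is -0.101. Each drawer stopped moving while the push force rose.
- **Lid:** it lies level at z = 0.100 m, tilted less than 0.005 rad. It stopped there under 19 N.
- **Chest:** I found no movement beyond about 1 mm. Its front rim stayed at about -0.085 until the lid covered it, and the ledges have not moved since.
- **Other things:** the onion, tin and jar are within 1 mm of where they began. I didn't measure the tea light, but the arm never went near it.

**What went wrong or disagreed:**
- **Touch on the chest:** on the first push of the left drawer, the gripper's knuckle seems to have touched the chest's front edge, with about 14 N along the push and 9 N upward. The drawer was then still about 6 mm out. I backed off, turned the tool 90° and finished without it happening again.
- **Mug:** one camera's mug reading changed by 21 mm. The arm partly hid the mug in the first picture. The other camera agrees within 4 mm, and the mug looks unmoved in the last picture.

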